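# Open the sample canister for granulate sampling

### The job

Open the granulate sample canister that is held in its bench stand: swing the hold-down bar well aside to the side where nothing stands in its way, unscrew the cap until the thread lets go, and lift it straight off. Set the cap down gently, open side down, flat in the empty compartment of the tray (do not drop it), leave the bar swung aside, and do not disturb the other things on the bench.

Things in the scene. Friction and masses are not known exactly. Their poses are not given: they have to be found in the camera images.
- neck_mouth (a point): Centre of the canister neck's rim, 125 mm above the bench; z up, x from the stand's post towards the canister axis. White canister, 96 mm diameter, 96 mm high to the neck, fixed with its steel base plate (116 mm wide, 12 mm high, from 130 mm behind to 60 mm ahead of the axis along x). The neck has a coarse right-hand two-start thread, 49 mm over the thread.
- cap_mid (a point): Centre of the loose grey screw cap, half-way up its 61 mm height, z up its axis. Open below: skirt 61 mm diameter, 33 mm high; above it a round ribbed grip, 44 mm diameter, 28 mm high, from 2.5 to 30.5 mm above this point. About 0.12 kg. At the start fully screwed on, top 158 mm above the bench. Unscrews counter-clockwise seen from above, rising 12 mm per turn.
- cap_rim (a point): Centre of the cap's open underside, 30.5 mm below cap_mid along its axis; 28 mm below neck_mouth when screwed on. The thread lets go after about one and a half turns (18 mm of rise); before that the cap cannot be pulled off. Little torque turns it and it stays where it is let go on the thread. Turned on without being lifted, it drops back about 6 mm on to the thread.
- keeper (a joint): Swing angle (rad) of the dark steel hold-down bar about the post; 0: over the cap; positive: counter-clockwise seen from above (to neck_mouth's +y side); range -1.8 to 1.8, starts within 0.2 of 0. Stays where left; about 1 N at its pin moves it. 16 mm wide, 167 to 177 mm above the bench, 138 mm long from the pivot; its pad bars the way to the cap. Aside: at least 0.9 rad either way.
- pin (a point): Point on the upright steel pin (12 mm diameter, from 177 to 215 mm above the bench) at the end of the hold-down bar, by which it is moved; this point is 201 mm above the bench, 130 mm from the pivot.
- post_top (a point): Pivot of the hold-down bar, on top of the stand's post (18 mm diameter), 163 mm above the bench, 105 mm from the canister axis on the side towards the robot; the bar's round hub on it, 26 mm diameter, reaches 177 mm.
- tray_empty (a point): Centre of the floor of the empty compartment of the shallow aluminium tray, 4 mm above the bench. The tray (210 by 112 mm, rims 18 mm above the bench, walls 4 mm) is fixed; a divider parts it along its length into two compartments of about 99 by 104 mm (x by y of this point); the other one lies to -x and holds the scoop.
- tall_bottle_mid (a point): Bystander: middle of the amber glass bottle, 64 mm diameter and 225 mm high, beside the canister; it bars the hold-down bar's swing on its side.
- low_jar_mid (a point): Bystander: middle of the low clear jar with a black lid, 62 mm diameter and 70 mm high, beside the canister on the other side; the bar passes over it freely.
- scoop_mid (a point): Bystander: small steel scoop, bowl 44 mm diameter and 25 mm high with a 40 mm handle, in the other compartment of the tray; point half-way up the bowl.
- mug_mid (a point): Bystander: middle of a white mug, 80 mm diameter and 95 mm high.
- carton_mid (a point): Bystander: middle of a cardboard carton, 90 by 130 by 60 mm.
- tape_mid (a point): Bystander: middle of a cardboard ring, 90 mm diameter and 25 mm high.
- marker_mid (a point): Bystander: middle of a black marker pen, about 130 mm long, 14 mm thick, lying down.
There are look-alikes about, which are no part of the job. What is shaped like the part that bears cap_mid but red or yellow is not meant.

How it is judged:
By the outcome, as a careful person would: the job done as asked, in the order asked, and still so for the second after the job is handed in, with the robot touching nothing.
It also fails if it takes over 72 s, if anything falls off the work surface, if the arm or the gripper's body presses on something with over 40 N, if the wrist force passes 120 N, or if a joint passes its speed limit or range.

### The arm

A 7-joint arm with a two-finger parallel gripper is mounted at the origin on the work surface. World frame = base frame: x ahead of the robot, y to its left, z up, the work surface at z = 0. Lengths are in m, angles in rad, forces in N, time in s.
With the tool pointing down it reaches from about 0.35 to 0.9 m from the base axis. Payload 8.1 kg.
Tool frame: the origin (TCP) lies at the very end of the fingers, on their centre line; the grasp point (between the pads) lies 19 mm behind it; z points along the fingers, y is the direction in which the jaws open and shut (so a half turn about z gives the same grasp; the last joint's range is limited). The gripper opens to 85 mm and grips with 20 to 120 N. Pads are 22 mm wide; open, the fingers measure 114 mm over their backs; the gripper's body (76 mm by 85 mm) begins 54 mm behind the grasp point. The pads swing forward as they close: fully open they stand 13 mm farther back than shut.
Start: joints at [1.227, 0.434, 0.025, 1.573, -0.012, 1.134, -0.075], TCP at [0.149, -0.607, 0.231] pointing down, gripper open.
Joint ranges: [-2.62, 2.62], [-0.44, 2.09], [-1.27, 1.32], [0.08, 2.57], [-1.32, 4.46], [0.12, 2], [-2.74, 2.74]. Speed limits (rad/s): [2.22, 2.22, 3.01, 3.01, 3.14, 3.14, 3.14].

### API

Orientations are given as a rotation vector (axis times angle).
In Python, from workcell import ctrl, read_state, imaging, finder gives the robot as it stands. The module is installed in compiled form; this text tells all that it offers. Calls block until the motion is done:
- ctrl.move_to(position, orientation): joint-space move of the TCP to a pose.
- ctrl.line_to(position, frame=None, velocity=0.15, threshold=None): straight line of the TCP; frame=None keeps the orientation; velocity is the mean speed in m/s. With threshold (N) it stops when the force on the tool has changed by that much, and returns True; else False.
- ctrl.goto_joints(angles): joint-space move.
- ctrl.let_go() and ctrl.gripper_close(): open the fingers fully, or close them until they stop; the grip force is fixed at half the most.
- ctrl.pause(seconds).
- ctrl.ik(position, orientation): joint angles nearest the present ones, or None.
- read_state(): the state.
- imaging.grab_frame(name): name is "scene" or "top"; returns a dict with "img" (384x512x3 uint8, red, green, blue), "z_map" (384x512 float32, m along the optical axis (not along the pixel's ray), 0 where there is no reading), "camera_matrix" (3x3 intrinsics, pixels), "eye" and "attitude" of the camera in the world. Camera axes: x right, y down, z forward; pixel columns grow to the right and rows downward; lengths in m; the calibration is good to about 2 mm. A picture is of the moment at which its call begins.
A pose or a line that the arm cannot do raises ctrl.Unreachable and nothing moves.
- ctrl.hand_in(): hands the job in, once; it reports no verdict.
Trained networks look in the newest picture that a camera, given by its name, has taken for a name from the list of things; names that differ only in an ending like _2 or _b are one class to them, and where a whole thing is asked for, a point or a joint stands for the part that bears it (a point fixed in the world has none). Each returns a list of dicts, best first, with "p" (0 to 1); they miss things now and then, are a little off and sometimes report something else, mostly with a low value. They report only what shows in the picture. A call takes as long as a camera call. They do not tell look-alikes from the thing itself.
- finder.silhouettes(target, camera): "mask" (384x512 bool, what is visible of it) and "centre" ([column, row] in pixels, amid what is visible of it).
- finder.mark_of(target, camera): "centre" ([column, row] in pixels: a listed point, or the origin of a listed thing).
The state is a dict: "time_s": time; "joints": joint angles; "joint_velocities": joint speeds; "joint_efforts": joint torques, N m; "eef_pos": TCP position; "orientation": TCP orientation; "force": force on the tool from outside, world axes, zero at the start; "moment": the same for the moment, N m; "grip_width": finger opening in m.
Only numpy, scipy, OpenCV 4.12 (cv2) and the standard library are available. Lean on these libraries where they do the work, as an engineer would, in place of code of your own. Each camera call takes 0.05 s, during which the arm holds its last target.

## Working session

There is one attempt and no reset: what is moved stays moved. The work goes in short steps, each a Python script; the robot and the scene stay as the last script left them, time stands still between calls to the robot, and variables do not carry over. Pictures are saved under pics/ and viewed, and the job is handed in when it is done.

```bash
mkdir -p pics; cat > h.py <<'E'
import numpy as np, cv2
from workcell import ctrl, read_state, imaging, finder
from scipy.spatial.transform import Rotation as R
def att(f):
    a=np.array(f["attitude"],float)
    if a.shape==(3,3): return a
    return R.from_rotvec(a).as_matrix() if a.size==3 else R.from_quat(a).as_matrix()
def cloud(f):
    z=f["z_map"];K=np.array(f["camera_matrix"])
    v,u=np.mgrid[:z.shape[0],:z.shape[1]]
    p=np.stack([(u-K[0,2])/K[0,0]*z,(v-K[1,2])/K[1,1]*z,z],-1)
    w=p@att(f).T+np.array(f["eye"]); w[z==0]=np.nan
    return w
def onplane(f,c,h):
    K=np.array(f["camera_matrix"]);d=att(f)@np.array([(c[0]-K[0,2])/K[0,0],(c[1]-K[1,2])/K[1,1],1])
    e=np.array(f["eye"]);return e+d*(h-e[2])/d[2]
def save(f,n,s=1.5):
    cv2.imwrite("pics/"+n,cv2.resize(f["img"][:,:,::-1],None,fx=s,fy=s))
E
python3 - <<'E'
from h import *
s=read_state();print(s)
H={"neck_mouth":.125,"cap_mid":.1275,"pin":.201,"post_top":.163,"tray_empty":.004,"tall_bottle_mid":.1125,"low_jar_mid":.035,"scoop_mid":.0165,"mug_mid":.0475,"carton_mid":.03,"tape_mid":.0125,"marker_mid":.007}
for c in("scene","top"):
    f=imaging.grab_frame(c);save(f,c+"0.png");print(c,f["eye"],f["attitude"],f["camera_matrix"])
    for t,h in H.items():
        for m in finder.mark_of(t,c)[:3]: print(t,round(m["p"],2),np.round(m["centre"]),onplane(f,m["centre"],h)[:2].round(4))
E
```

```text
{'time_s': 0.0, 'joints': array([ 1.22739598,  0.43521702,  0.02497799,  1.574121  , -0.01157879,
        1.13398843, -0.07512192]), 'joint_velocities': array([-6.37847937e-04,  1.74409027e-03,  2.53876603e-04, -5.47952440e-04,
       -8.17775283e-05, -2.48408509e-06,  5.63968241e-04]), 'joint_efforts': array([-2.42489386e-04, -6.70466208e+01,  1.02441821e+00, -3.16206729e+01,
        1.52597349e-02,  1.27779949e-02,  5.45062619e-06]), 'eef_pos': array([ 0.14886166, -0.60648387,  0.23052049]), 'orientation': array([-3.11732793e+00, -3.77012569e-01,  5.55616130e-04]), 'force': array([-0.29234605, -0.29217089, -0.02934752]), 'moment': array([ 0.01107973,  0.00574512, -0.02243693]), 'grip_width': 0.08527094660660953}
scene [1.20061303 0.54012062 0.68412155] [-0.99085815 -2.23621937  1.21255123] [[353.26592595   0.         253.13544003]
 [  0.         353.26592595 187.70417923]
 [  0.           0.           1.        ]]
neck_mouth 0.96 [212. 173.] [ 0.5639 -0.1847]
cap_mid 0.96 [167. 208.] [ 0.7743 -0.1337]
cap_mid 0.85 [182. 224.] [ 0.7901 -0.049 ]
cap_mid 0.84 [232. 222.] [0.6983 0.037
[... 886 characters left out ...]
 [323. 191.] [ 0.558  -0.1943]
cap_mid 0.76 [340. 153.] [ 0.6835 -0.252 ]
cap_mid 0.69 [276. 176.] [ 0.6072 -0.0423]
cap_mid 0.67 [316. 190.] [ 0.5617 -0.172 ]
pin 0.54 [315. 178.] [ 0.5906 -0.1598]
tray_empty 0.78 [192. 182.] [0.6013 0.2582]
tall_bottle_mid 0.87 [290. 208.] [ 0.505  -0.0879]
tall_bottle_mid 0.26 [319. 189.] [ 0.5667 -0.1849]
low_jar_mid 0.71 [345. 191.] [ 0.5665 -0.2852]
scoop_mid 0.66 [349. 191.] [ 0.5675 -0.3025]
scoop_mid 0.65 [212. 204.] [0.5209 0.1813]
mug_mid 0.72 [135. 253.] [0.3524 0.442 ]
carton_mid 0.83 [391. 244.] [ 0.3816 -0.4426]
tape_mid 0.75 [266. 140.] [ 0.7522 -0.0112]
tape_mid 0.46 [317. 182.] [ 0.6007 -0.1898]
marker_mid 0.46 [268. 245.] [ 0.3783 -0.0183]
```

View pics/scene0.png

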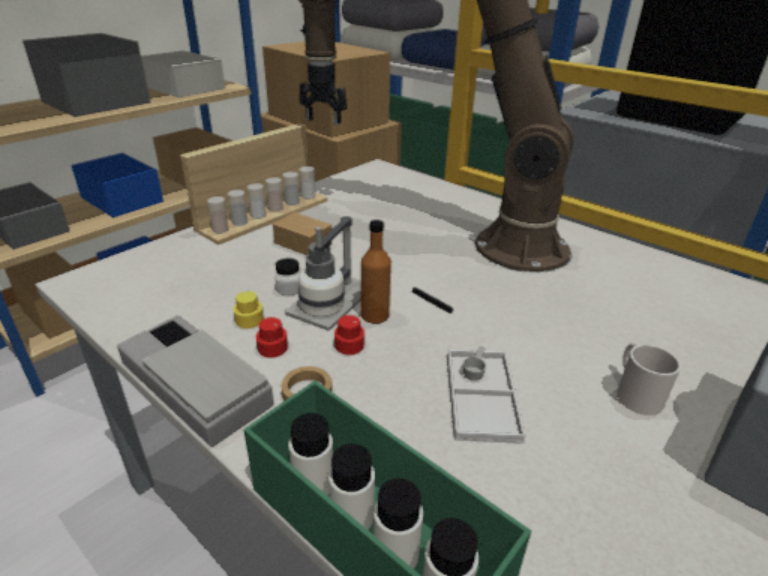

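View pics/top0.png

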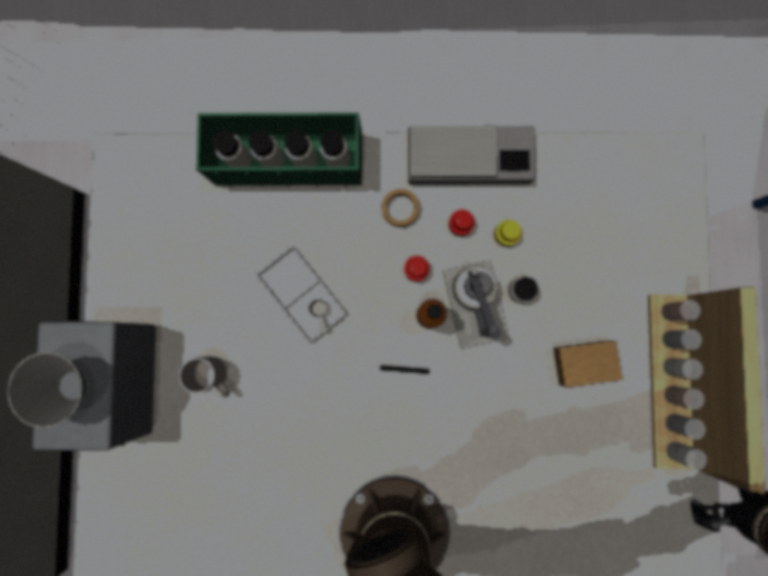

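The scene picture shows the canister with its bar at about (320,270), the amber bottle to the robot's left of it at (376,275), and the jar on the other side at (288,275). The tray's empty half is at (487,412). In the top picture the canister is at (475,290). The red and yellow caps are decoys. Next I'll refine the positions with depth.

```bash
python3 - <<'E'
from h import *
for c in("top","scene"):
    f=imaging.grab_frame(c);w=cloud(f)
    near=(np.hypot(w[...,0]-.56,w[...,1]+.185)<.2)
    img=f["img"].astype(int)
    for lo,hi in((.18,.215),(.164,.182),(.14,.164),(.118,.135),(.08,.1),(.006,.016)):
        m=near&(w[...,2]>lo)&(w[...,2]<hi)&(np.abs(w[...,0]-.505)+np.abs(w[...,1]+.087)>.05)
        p=w[m]
        print(c,lo,hi,len(p),p.mean(0).round(4) if len(p) else"", (p.min(0).round(3),p.max(0).round(3)) if len(p) else "")
    m=near&(w[...,2]>.182)&(np.abs(w[...,0]-.505)+np.abs(w[...,1]+.087)>.05);print(w[m].round(3)[:40].tolist())
    x0,y0=(290,160) if c=="top" else (170,120)
    crop=f["img"][y0:y0+90,x0:x0+90,::-1];cv2.imwrite(f"pics/crop_{c}.png",cv2.resize(crop,None,fx=6,fy=6,interpolation=cv2.INTER_CUBIC))
    for t in("keeper","pin","cap_mid"):
        for s in finder.silhouettes(t,c)[:4]:
            print(t,s["p"],s["centre"],s["mask"].sum(),np.nanmedian(w[s["mask"]],0).round(3))
E
```

```text
top 0.18 0.215 18 [ 0.5808 -0.1608  0.2071] (array([ 0.576, -0.167,  0.185]), array([ 0.587, -0.155,  0.215]))
top 0.164 0.182 270 [ 0.5112 -0.1864  0.1754] (array([ 0.449, -0.218,  0.165]), array([ 0.588, -0.153,  0.18 ]))
top 0.14 0.164 94 [ 0.5615 -0.184   0.1557] (array([ 0.48 , -0.203,  0.141]), array([ 0.585, -0.055,  0.164]))
top 0.118 0.135 92 [ 0.5531 -0.1762  0.1285] (array([ 0.455, -0.213,  0.12 ]), array([ 0.591, -0.052,  0.135]))
top 0.08 0.1 292 [ 0.5562 -0.1748  0.0898] (array([ 0.452, -0.229,  0.08 ]), array([ 0.606, -0.054,  0.099]))
top 0.006 0.016 838 [ 0.5166 -0.1847  0.0109] (array([ 0.371, -0.38 ,  0.006]), array([0.758, 0.004, 0.016]))
[[0.586, -0.161, 0.215], [0.587, -0.164, 0.213], [0.585, -0.157, 0.198], [0.583, -0.157, 0.217], [0.584, -0.161, 0.214], [0.584, -0.164, 0.213], [0.584, -0.167, 0.212], [0.581, -0.156, 0.206], [0.58, -0.157, 0.219], [0.58, -0.161, 0.214], [0.581, -0.164, 0.213], [0.581, -0.167, 0.209], [0.581, -0.155, 0.185], [0.579, -0.156, 0.204], [0.578, -0.158, 0.21], [0.577, -0.161, 0.214], [0.578, -0.164, 0.213], [0.577, -0.157, 0.192], [0.
[... 1521 characters left out ...]
04], [0.578, -0.155, 0.201], [0.585, -0.161, 0.197], [0.585, -0.156, 0.199], [0.582, -0.155, 0.199], [0.58, -0.153, 0.199], [0.586, -0.16, 0.195], [0.584, -0.157, 0.195], [0.583, -0.154, 0.196], [0.58, -0.154, 0.195], [0.586, -0.16, 0.192], [0.584, -0.157, 0.192], [0.582, -0.155, 0.192], [0.578, -0.155, 0.191], [0.586, -0.16, 0.188], [0.585, -0.156, 0.189], [0.583, -0.155, 0.189], [0.58, -0.154, 0.188], [0.587, -0.159, 0.186]]
keeper 0.68 [220.8, 153.6] 201 [ 0.527 -0.176  0.177]
pin 0.58 [221.2, 155.4] 201 [ 0.538 -0.171  0.177]
cap_mid 0.87 [235.2, 225.3] 446 [ 0.623 -0.035  0.034]
cap_mid 0.83 [165.9, 207.4] 390 [ 0.706 -0.249  0.034]
cap_mid 0.71 [214.1, 175.5] 375 [ 0.577 -0.163  0.128]
```

```bash
python3 -c "
import cv2,numpy as np
a=cv2.imread('pics/crop_top.png');b=cv2.imread('pics/crop_scene.png')
cv2.imwrite('pics/crops.png',cv2.resize(np.clip(np.hstack([a,b])*1.5,0,255).astype('uint8'),(800,400)))"
```

```text
(no output)
```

View pics/crops.png

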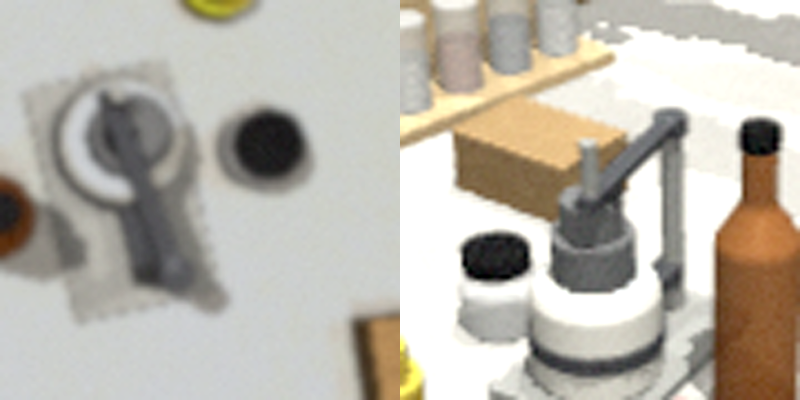

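```bash
python3 - <<'E'
from h import *
from scipy.optimize import least_squares
A={}
for c in("scene","top"):
    f=imaging.grab_frame(c);A[c]=cloud(f).reshape(-1,3)
    w=A[c]
    def fit(z0,z1,c0,r,tol=.012):
        q=np.array(c0,float)
        for _ in range(6):
            m=(w[:,2]>z0)&(w[:,2]<z1)&(abs(np.hypot(w[:,0]-q[0],w[:,1]-q[1])-r)<tol)
            p=w[m,:2]
            if len(p)<8:return len(p),None
            q=least_squares(lambda q:np.hypot(p[:,0]-q[0],p[:,1]-q[1])-r,q,loss='soft_l1',f_scale=.002).x
        return len(p),q.round(4)
    print(c,"body",fit(.02,.08,(.56,-.185),.048),"skirt",fit(.1,.127,(.56,-.185),.0305),"grip",fit(.135,.155,(.56,-.185),.022,.006),"bottle",fit(.02,.1,(.505,-.087),.032),"jar",fit(.01,.06,(.566,-.283),.031))
    m=(w[:,2]>.168)&(w[:,2]<.181)&(np.hypot(w[:,0]-.51,w[:,1]+.186)<.1)&(np.hypot(w[:,0]-.505,w[:,1]+.087)>.045)
    p=w[m,:2];mu=p.mean(0);u,s,vt=np.linalg.svd(p-mu);d=vt[0]*np.sign(vt[0,0]);t=(p-mu)@d
    print("bar dir",d.round(3),np.degrees(np.arctan2(d[1],d[0])),"ends",(mu+d*t.min()).round(4),(mu+d*t.max()).round(4), t.max()-t.min())
    # hub
    m=(w[:,2]>.168)&(w[:,2]<.181)&(np.hypot(w[:,0]-.46,w[:,1]+.205)<.03);print("hubpts",w[m].mean(0),w[m].min(0),w[m].max(0))
    print("post",fit(.03,.155,(.46,-.207),.009,.006))
    # base plate
    m=(w[:,2]>.008)&(w[:,2]<.016)&(abs(w[:,0]-.52)<.15)&(abs(w[:,1]+.19)<.1)
    r=cv2.minAreaRect((w[m,:2]*1000).astype(np.float32));print("plate",r)
    # tray rims
    m=(w[:,2]>.013)&(w[:,2]<.022)&(np.hypot(w[:,0]-.57,w[:,1]-.22)<.16)
    r=cv2.minAreaRect((w[m,:2]*1000).astype(np.float32));print("tray",r)
E
```

```text
scene body (468, array([ 0.5611, -0.1811])) skirt (147, array([ 0.5604, -0.1822])) grip (87, array([ 0.5609, -0.1815])) bottle (413, array([ 0.4992, -0.0795])) jar (196, array([ 0.5574, -0.2971]))
bar dir [0.936 0.351] 20.578147479958318 ends [ 0.4479 -0.2058] [ 0.5885 -0.153 ] 0.1501745565556111
hubpts [ 0.4659469  -0.19900611  0.17607058] [ 0.44785053 -0.21582295  0.16929117] [ 0.48713674 -0.18748283  0.17901855]
post (150, array([ 0.4585, -0.2042]))
plate ((548.8851318359375, -174.73001098632812), (163.0676727294922, 190.44158935546875), 61.85659408569336)
tray ((550.052490234375, 225.30508422851562), (214.4391326904297, 112.3300552368164), 38.887779235839844)
top body (85, array([ 0.5604, -0.1829])) skirt (33, array([ 0.5629, -0.1839])) grip (18, array([ 0.5612, -0.1826])) bottle (12, array([ 0.501 , -0.0815])) jar (78, array([ 0.5608, -0.2996]))
bar dir [0.936 0.353] 20.642803579193156 ends [ 0.4486 -0.2102] [ 0.5885 -0.1575] 0.14956666937530627
hubpts [ 0.46706454 -0.20314504  0.17558724] [ 0.44852392 -0.21751502  0.16940538] [ 0.4886516  -0.18936416  0.17994069]
post (41, array([ 0.4625, -0.205 ]))
plate ((545.0391845703125, -212.32704162597656), (213.44113159179688, 165.7113800048828), 12.481773376464844)
tray ((551.0718994140625, 223.35548400878906), (210.82713317871094, 112.37934875488281), 38.72667694091797)
```

```bash
cat >> h.py <<'E'
def down(yaw):
    x=np.array([np.cos(yaw),np.sin(yaw),0]);z=np.array([0,0,-1.]);return R.from_matrix(np.stack([x,np.cross(z,x),z],1)).as_rotvec()
PIV=np.array([.4600,-.2048]);CAP=np.array([.5610,-.1822])
def st(tag=""):
    s=read_state();print(tag,"t",round(s["time_s"],2),"p",s["eef_pos"].round(4),"q7",s["joints"][6].round(2),"F",s["force"].round(1),"w",round(s["grip_width"],4))
E
python3 - <<'E'
from h import *
ctrl.line_to([.149,-.607,.34],velocity=.25); ctrl.gripper_close(); st()
b0=np.radians(20.6)
P=lambda a,z:[*(PIV+.128*np.array([np.cos(a),np.sin(a)])),z]
a0=b0+.25
# choose yaw (two options) closest to mid q7
best=None
for k in(0,np.pi):
    q0=ctrl.ik(P(a0,.32),down(a0-np.pi/2+k)); q1=ctrl.ik(P(-.9,.187),down(-.9-np.pi/2+k))
    print(k,None if q0 is None else np.round(q0,2),None if q1 is None else np.round(q1,2))
    if q0 is not None and q1 is not None and (best is None or max(abs(q0[6]),abs(q1[6]))<best[0]):best=(max(abs(q0[6]),abs(q1[6])),k)
k=best[1]
ctrl.move_to(P(a0,.32),down(a0-np.pi/2+k));st("above")
print(ctrl.line_to(P(a0,.188),velocity=.15,threshold=6));st("low")
f=imaging.grab_frame("scene");save(f,"a1.png")
E
```

```text
t 3.15 p [ 0.149 -0.607  0.34 ] q7 -0.07 F [0.2 0.4 0.1] w -0.0002
0 [ 0.31  0.32 -0.24  1.53  0.08  1.3  -2.47] [ 1.08  0.7  -1.07  1.58  0.64  1.24  2.14]
3.141592653589793 [ 0.63  0.39 -0.7   1.51  0.26  1.34  0.52] [ 0.6   0.48 -0.24  1.63  0.13  1.05 -0.59]
above t 5.41 p [ 0.5647 -0.1331  0.3198] q7 0.52 F [ 0.1 -0.3  0.2] w -0.0001
False
low t 6.44 p [ 0.5656 -0.1315  0.1889] q7 0.44 F [ 0.5 -0.1  0.7] w -0.0
```

View pics/a1.png

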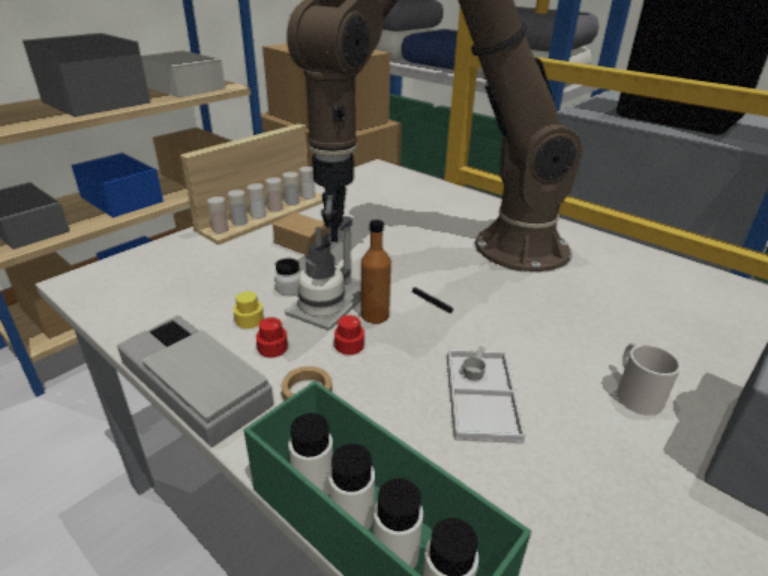

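The closed fingers, at about (333,230), stand between the bar's pin at (320,235) and the bottle at (376,270). Now I'll push the bar.

```bash
python3 - <<'E'
from h import *
b0=np.radians(20.6);a0=b0+.25;k=np.pi
P=lambda a,z:[*(PIV+.128*np.array([np.cos(a),np.sin(a)])),z]
aend=.22-1.28+.13
for a in np.linspace(a0,aend,7)[1:]:
    ctrl.line_to(P(a,.188),frame=down(a-np.pi/2+k),velocity=.1);st(round(a,2))
a=aend+.15
ctrl.line_to(P(a,.188),velocity=.1)
ctrl.line_to(P(a,.34),velocity=.25);st()
for c in("scene","top"):
    f=imaging.grab_frame(c);save(f,f"b_{c}.png");w=cloud(f)
    for s in finder.silhouettes("keeper",c)[:2]: print(s["p"],s["centre"],np.nanmedian(w[s["mask"]],0).round(3))
    m=(w[...,2]>.168)&(w[...,2]<.181)&(np.hypot(w[...,0]-PIV[0],w[...,1]-PIV[1])<.145)&(w[...,1]<-.2)
    p=w[m][:,:2];d=p.mean(0)-PIV;print(len(p),"bar angle->keeper",np.arctan2(d[1],d[0])-.22)
E
```

```text
0.35 t 6.97 p [ 0.5803 -0.1602  0.1885] q7 0.26 F [-0.4 -0.   1. ] w -0.0002
0.1 t 7.44 p [ 0.5873 -0.1915  0.1881] q7 0.08 F [-0.6 -0.1 -0.1] w -0.0001
-0.16 t 7.92 p [ 0.5864 -0.224   0.188 ] q7 -0.09 F [ 1.1  1.2 -1. ] w 0.0001
-0.42 t 8.39 p [ 0.5773 -0.2554  0.188 ] q7 -0.26 F [ 0.1  0.4 -0.3] w -0.0
-0.67 t 8.87 p [ 0.5606 -0.2835  0.1881] q7 -0.44 F [ 0.3  0.6 -0.4] w -0.0001
-0.93 t 9.34 p [ 0.5372 -0.3064  0.1881] q7 -0.62 F [ 0.5  0.5 -0.6] w -0.0
 t 10.44 p [ 0.5503 -0.2949  0.3386] q7 -0.61 F [ 0.4 -0.3 -0.6] w 0.0001
0.81 [210.5, 146.1] [ 0.495 -0.262  0.176]
173 bar angle->keeper -1.2342851511368544
0.72 [346.2, 213.9] [ 0.487 -0.255  0.176]
0.41 [198.6, 193.7] [0.555 0.23  0.004]
237 bar angle->keeper -1.3013340670999247
```

View pics/b_scene.png

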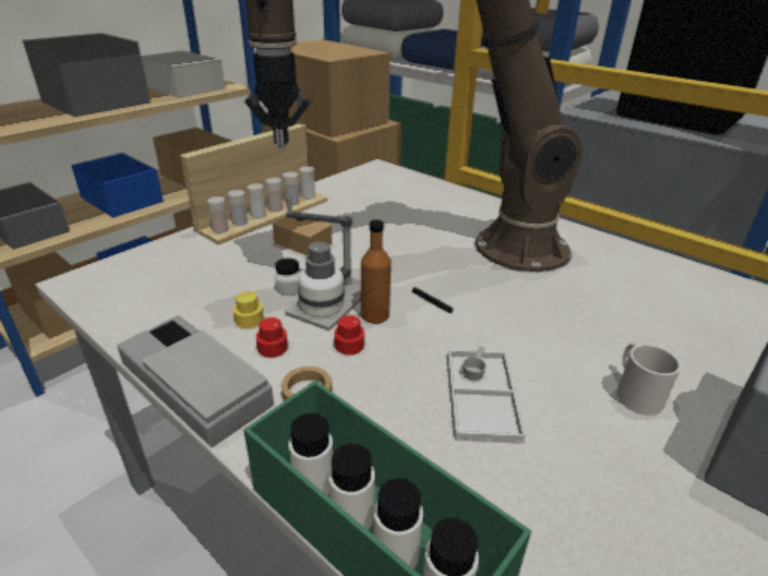

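The bar is now swung aside, running from about (292,215) to (350,218), keeper about -1.27. The cap at (320,258) is free. Next I'll refit the cap axis and plan the strokes.

```bash
python3 - <<'E'
from h import *
from scipy.optimize import least_squares
for c in("scene","top"):
    w=cloud(imaging.grab_frame(c)).reshape(-1,3)
    d=np.hypot(w[:,0]-CAP[0],w[:,1]-CAP[1])
    p=w[(d<.03)&(w[:,2]>.15)&(w[:,2]<.165)]
    r=cv2.minEnclosingCircle((p[:,:2]*1000).astype(np.float32));print(c,"top",len(p),p.mean(0).round(4),np.median(p[:,2]),r)
    for z0,z1,rr,tol in((.132,.15,.022,.006),(.1,.126,.0305,.006),(.02,.08,.048,.006)):
        q=CAP.copy()
        for _ in range(8):
            m=(w[:,2]>z0)&(w[:,2]<z1)&(abs(np.hypot(w[:,0]-q[0],w[:,1]-q[1])-rr)<tol);pp=w[m,:2]
            q=least_squares(lambda q:np.hypot(pp[:,0]-q[0],pp[:,1]-q[1])-rr,q,loss='soft_l1',f_scale=.002).x
        print(c,z0,len(pp),q.round(4))
    m=(w[:,2]>.013)&(w[:,2]<.022)&(np.hypot(w[:,0]-.57,w[:,1]-.22)<.16)
    bx=cv2.boxPoints(cv2.minAreaRect((w[m,:2]*1000).astype(np.float32)));print(bx.round())
for yaw in np.arange(-3,3.2,.5):
    q=ctrl.ik([*CAP,.132],down(yaw)); print(round(yaw,2),None if q is None else np.round(q,2))
E
```

```text
scene top 105 [ 0.5646 -0.177   0.1567] 0.15757624259789127 ((562.0524291992188, -179.08018493652344), 23.0599422454834)
scene 0.132 78 [ 0.5612 -0.1817]
scene 0.1 142 [ 0.5605 -0.182 ]
scene 0.02 474 [ 0.561  -0.1812]
[[432. 203.]
 [502. 115.]
 [669. 248.]
 [598. 336.]]
top top 155 [ 0.5614 -0.1823  0.1571] 0.15727515509832868 ((562.0458984375, -183.03170776367188), 22.53168296813965)
top 0.132 22 [ 0.5623 -0.182 ]
top 0.1 28 [ 0.5623 -0.1838]
top 0.02 88 [ 0.5611 -0.1828]
[[434. 201.]
 [504. 114.]
 [668. 245.]
 [598. 333.]]
-3.0 [ 0.76  0.61 -0.8   1.73  0.5   1.02  1.49]
-2.5 [ 0.9   0.72 -1.07  1.72  0.7   1.13  1.83]
-2.0 [-0.48  0.74  1.15  1.83 -0.77  1.09 -2.61]
-1.5 [-0.48  0.74  1.15  1.83 -0.77  1.09 -2.11]
-1.0 [ 0.21  0.48  0.01  1.78 -0.01  0.89 -2.34]
-0.5 [ 0.28  0.48 -0.09  1.77  0.05  0.89 -1.89]
0.0 [ 0.35  0.49 -0.18  1.77  0.11  0.9  -1.45]
0.5 [ 0.41  0.49 -0.27  1.76  0.16  0.91 -0.99]
1.0 [ 0.47  0.51 -0.35  1.75  0.21  0.92 -0.54]
1.5 [ 0.53  0.52 -0.43  1.75  0.26  0.93 -0.08]
2.0 [ 0.6   0.54 -0.54  1.74  0.33  0.95  0.36]
2.5 [ 0.66  0.56 -0.63  1.74  0.39  0.97  0.81]
3.0 [ 0.72  0.59 -0.74  1.73  0.46  1.    1.24]
```

```bash
sed -i 's/CAP=np.array(.*/CAP=np.array([.5613,-.1822])/' h.py; python3 - <<'E'
from h import *
ctrl.let_go()
q=ctrl.ik([*CAP,.24],down(-1.0));
print(q)
q=np.array(q) if abs(q[2])<.6 else None
ctrl.goto_joints(q);st("hover")
q2=q.copy();q2[6]=-2.6;ctrl.goto_joints(q2);s=read_state();st("turned")
yaw=R.from_rotvec(s["orientation"]).as_matrix()[:2,0];print("yaw",np.arctan2(yaw[1],yaw[0]))
print(ctrl.line_to([*CAP,.133],velocity=.1,threshold=5));st("down");print(read_state()["joints"].round(3), R.from_rotvec(read_state()["orientation"]).as_matrix()[:,2].round(3))
ctrl.gripper_close();st("closed")
f=imaging.grab_frame("scene");save(f,"c.png");cv2.imwrite("pics/c_crop.png",cv2.resize(f["img"][110:230,150:290,::-1],None,fx=5,fy=5,interpolation=cv2.INTER_CUBIC))
E
```

```text
[ 2.22845400e-01  3.71662159e-01  6.89848171e-04  1.64855644e+00
 -2.78149106e-04  1.12137416e+00 -2.34718734e+00]
hover t 13.06 p [ 0.5614 -0.1825  0.2402] q7 -2.35 F [-0.2 -0.6  0. ] w 0.0855
turned t 13.41 p [ 0.5613 -0.1826  0.2402] q7 -2.6 F [-0.2  0.5 -0.1] w 0.0857
yaw -1.2486718417152065
False
down t 14.62 p [ 0.5618 -0.1823  0.1336] q7 -2.6 F [ 1.6 -0.1  0.3] w 0.0853
[ 0.228  0.475 -0.006  1.774  0.003  0.891 -2.603] [ 0.001 -0.    -1.   ]
closed t 15.1 p [ 0.5617 -0.1823  0.1337] q7 -2.6 F [-1.1  0.4  5.7] w 0.0421
```

View pics/c_crop.png

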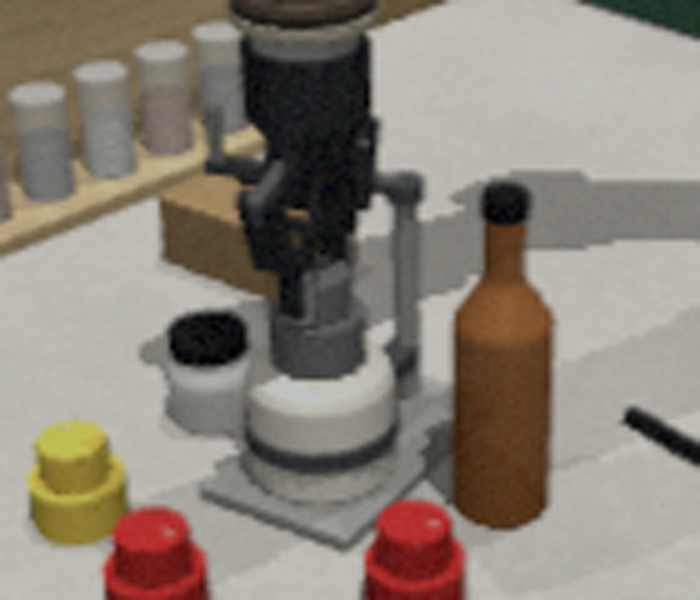

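Gripped: width is 42 mm and the fingers are on the ribbed grip at crop (320,300), clear of the bottle. Next is stroke 1, turning J7 up for counter-clockwise, with the matching rise.

```bash
cat >> h.py <<'E'
def stroke(q7end,n=4):
    s=read_state();q=np.array(s["joints"]);p=np.array(s["eef_pos"]);o=s["orientation"]
    tot=q7end-q[6]; rise=tot/(2*np.pi)*.012
    qr=np.array(ctrl.ik([p[0],p[1],p[2]+rise],o)); q0=np.array(ctrl.ik(p,o)); d=qr-q0; print("rise",rise,"d",d.round(4))
    for i in range(1,n+1):
        t=q+d*i/n; t[6]=q[6]+tot*i/n
        ctrl.goto_joints(t); st(f"s{i}"); 
        if np.abs(read_state()["force"]).max()>45: print("FORCE stop"); return False
    return True
E
python3 - <<'E'
from h import *
print(stroke(2.6)); print(read_state()["moment"])
f=imaging.grab_frame("scene");cv2.imwrite("pics/d_crop.png",cv2.resize(f["img"][110:230,150:290,::-1],None,fx=5,fy=5,interpolation=cv2.INTER_CUBIC))
E
```

```text
rise 0.009937857458035583 d [-0.0004 -0.0113  0.0005 -0.0098 -0.0004  0.0211  0.0004]
s1 t 16.33 p [ 0.561  -0.183   0.1358] q7 -1.3 F [-1.9 -2.6 -2.2] w 0.0421
s2 t 17.52 p [ 0.5617 -0.184   0.1388] q7 -0.0 F [-1.9 -6.1 -1.5] w 0.0419
s3 t 18.7 p [ 0.5629 -0.1836  0.1417] q7 1.3 F [ 0.7 -6.3 -1.5] w 0.042
s4 t 19.88 p [ 0.5626 -0.1818  0.144 ] q7 2.6 F [ 0.9 -1.8 -1.4] w 0.0422
True
[-0.1314928  -0.45184923  0.04008642]
```

View pics/d_crop.png

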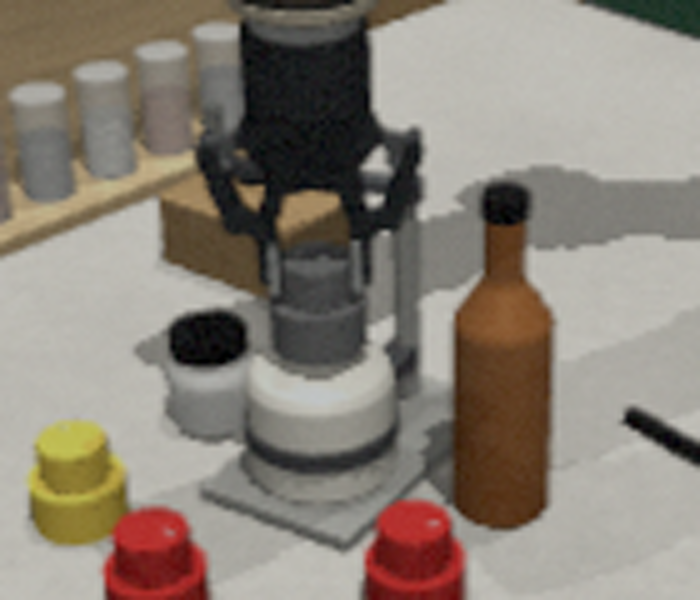

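The cap has risen about 10 mm with the skirt clear of the shoulder, and forces are low. Now I'll rewind, regrip and do stroke 2.

```bash
python3 - <<'E'
from h import *
ctrl.let_go();st("open")
q=np.array(read_state()["joints"]);q[6]=-2.6;ctrl.goto_joints(q);st("rewound")
w=cloud(imaging.grab_frame("scene"));m=(np.hypot(w[...,0]-CAP[0],w[...,1]-CAP[1])<.021)&(w[...,2]>.13)&(w[...,2]<.19);print("top z",np.percentile(w[m][:,2],[50,80,95]))
ctrl.gripper_close();st("closed")
print(stroke(2.2))
hit=ctrl.line_to((np.array(read_state()["eef_pos"])+[0,0,.004]),velocity=.02,threshold=8);print("hit",hit);st("lift4")
f=imaging.grab_frame("scene");cv2.imwrite("pics/e_crop.png",cv2.resize(f["img"][110:230,150:290,::-1],None,fx=5,fy=5,interpolation=cv2.INTER_CUBIC))
E
```

```text
open t 20.43 p [ 0.5616 -0.1823  0.1436] q7 2.6 F [-0.6 -0.7 -0.6] w 0.0852
rewound t 24.73 p [ 0.5616 -0.1822  0.1436] q7 -2.6 F [-0.3 -0.3  0. ] w 0.0851
top z [0.16681759 0.16798372 0.16874638]
closed t 25.25 p [ 0.5619 -0.1823  0.1438] q7 -2.6 F [ 0.4 -0.   2. ] w 0.0424
rise 0.009167218658093381 d [-0.0004 -0.0101  0.0005 -0.0094 -0.0004  0.0195  0.0003]
s1 t 26.36 p [ 0.5618 -0.1826  0.1461] q7 -1.4 F [-1.1 -0.3  1.1] w 0.042
s2 t 27.47 p [ 0.5617 -0.183   0.1484] q7 -0.2 F [-2.1 -4.9  0.9] w 0.0423
s3 t 28.57 p [ 0.5619 -0.1833  0.1508] q7 1.0 F [-0.7 -6.1  1.2] w 0.0424
s4 t 29.68 p [ 0.5626 -0.1826  0.1533] q7 2.2 F [ 1.  -4.5  0.8] w 0.042
True
hit False
lift4 t 30.05 p [ 0.5629 -0.1822  0.1573] q7 2.2 F [ 0.9 -2.3 -0.4] w 0.0421
```

View pics/e_crop.png

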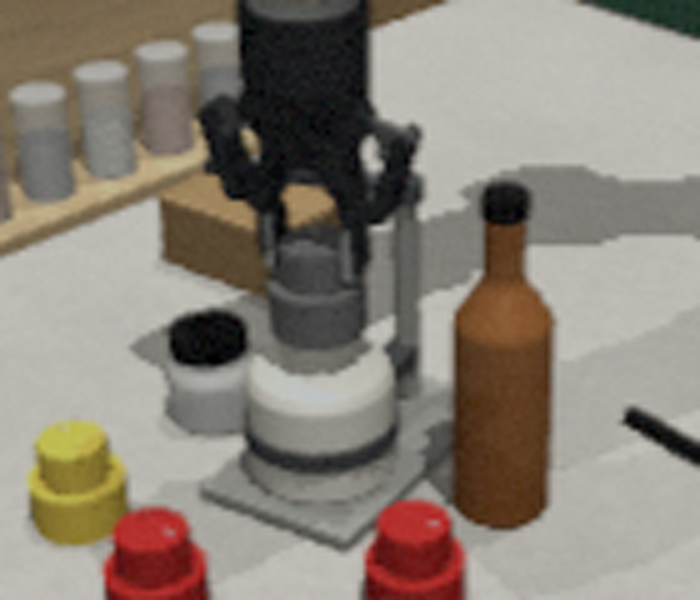

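The cap came up freely and sits tilt-free above the neck at crop (315,300). Next: straight up, then over to the tray.

```bash
python3 - <<'E'
from h import *
s=read_state();p=np.array(s["eef_pos"]);X=R.from_rotvec(s["orientation"]).as_matrix()[:2,0];yaw=np.arctan2(X[1],X[0])
print("hit",ctrl.line_to([p[0],p[1],p[2]+.035],velocity=.06,threshold=12))
print("hit",ctrl.line_to([p[0],p[1],.35],velocity=.2));st("up")
T=np.array([.592,.2565])
y2=yaw+np.arctan2(T[1],T[0])-np.arctan2(p[1],p[0])
q=ctrl.ik([*T,.30],down(y2));print(np.round(read_state()["joints"],2),np.round(q,2))
ctrl.move_to([*T,.35],down(y2));st("over")
ctrl.line_to([*T,.15],velocity=.2);st("low")
for c in("scene","top"):
    f=imaging.grab_frame(c);w=cloud(f);save(f,f"g_{c}.png",1.5)
    print([(round(m["p"],2),np.round(m["centre"])) for m in finder.mark_of("cap_mid",c)[:4]])
    m=(w[...,2]>.013)&(w[...,2]<.022)&(np.hypot(w[...,0]-.57,w[...,1]-.22)<.16);print(cv2.minAreaRect((w[m][:,:2]*1000).astype(np.float32)))
E
```

```text
hit False
hit False
up t 31.77 p [ 0.5623 -0.182   0.3486] q7 2.21 F [ 0.  -0.4 -0.8] w 0.0418
[ 0.22  0.31  0.01  1.47 -0.    1.36  2.21] [-0.31  0.45 -0.28  1.4   0.12  1.32  2.11]
over t 33.39 p [0.5929 0.2544 0.35  ] q7 2.11 F [ 1.  -0.7 -1.4] w 0.0422
low t 34.54 p [0.5928 0.2568 0.1513] q7 2.07 F [-0.   0.1  0. ] w 0.0423
[(0.89, array([162., 207.])), (0.79, array([184., 223.])), (0.71, array([235., 225.])), (0.66, array([329., 234.]))]
((550.13232421875, 225.5563201904297), (214.37559509277344, 112.90959167480469), 39.243019104003906)
[(0.7, array([343., 150.])), (0.64, array([307., 147.])), (0.48, array([180., 180.]))]
((560.3259887695312, 211.738525390625), (210.3498077392578, 82.21739196777344), 38.82019805908203)
```

View pics/g_scene.png

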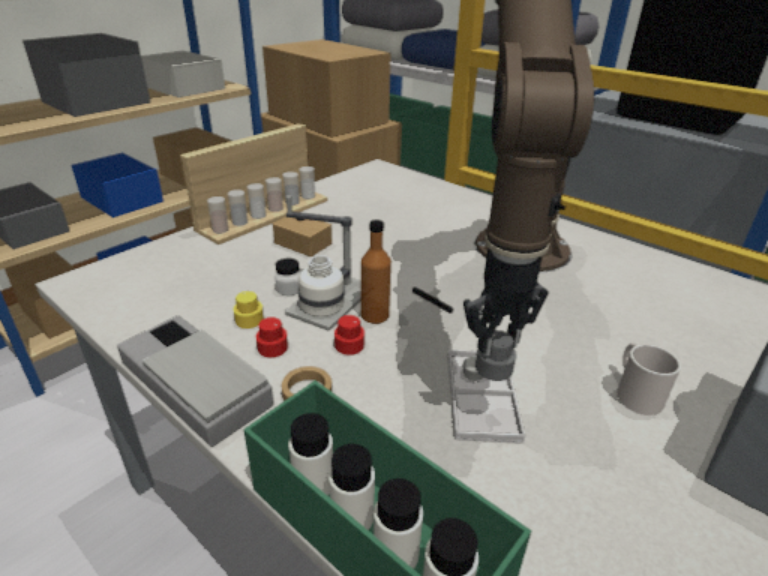

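View pics/g_top.png

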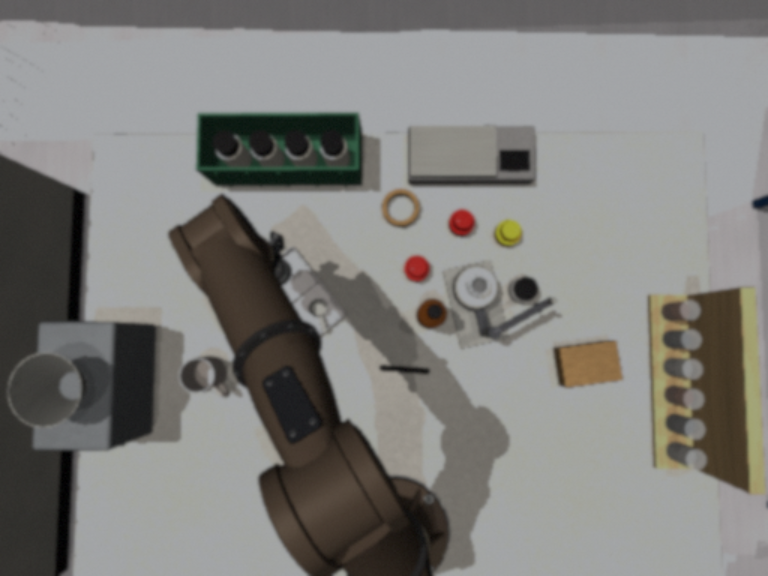

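The cap hangs upright in the gripper at scene (495,352), the bare threaded neck shows at (320,268), and the bar is still aside. Now I'll lower it.

```bash
python3 - <<'E'
from h import *
T=[.592,.2565]
w=cloud(imaging.grab_frame("scene"));p=read_state()["eef_pos"]
m=(np.hypot(w[...,0]-p[0],w[...,1]-p[1])<.04)&(w[...,2]>.09)&(w[...,2]<.15);z=w[m];print("cap pts z",np.percentile(z[:,2],[1,5,95]),"xy",z[:,:2].min(0),z[:,:2].max(0))
print(ctrl.line_to([*T,.055],velocity=.1,threshold=8));st()
print(ctrl.line_to([*T,.034],velocity=.012,threshold=4));st("contact")
f=imaging.grab_frame("scene");cv2.imwrite("pics/i_crop.png",cv2.resize(f["img"][200:310,270:390,::-1],None,fx=5,fy=5,interpolation=cv2.INTER_CUBIC))
E
```

```text
cap pts z [0.11382353 0.11613012 0.14754157] xy [0.56457695 0.23176081] [0.62307813 0.28903492]
False
 t 35.89 p [0.5925 0.2568 0.0557] q7 2.03 F [ 0.1  0.2 -0.6] w 0.0422
True
contact t 36.97 p [0.5919 0.2564 0.0421] q7 2.03 F [-1.3 -0.4  5.5] w 0.0418
```

View pics/i_crop.png

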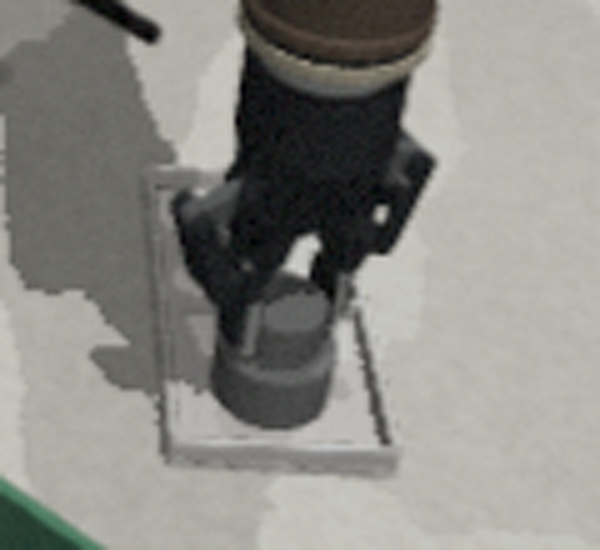

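Contact came at the expected height: TCP 42.1 mm against about 41 mm predicted. The cap stands flat inside the compartment at crop (273,360). Releasing.

```bash
python3 - <<'E'
from h import *
ctrl.let_go();st("open")
p=np.array(read_state()["eef_pos"])
print(ctrl.line_to([p[0],p[1],.10],velocity=.08,threshold=8))
ctrl.line_to([p[0],p[1],.33],velocity=.25)
ctrl.move_to([.40,.0,.42],down(1.8)) if ctrl.ik([.40,.0,.42],down(1.8)) is not None else None
st("away")
for c in("scene","top"):
    f=imaging.grab_frame(c);w=cloud(f);save(f,f"z_{c}.png")
    m=(np.hypot(w[...,0]-.592,w[...,1]-.2565)<.045)&(w[...,2]>.055);z=w[m];print(c,len(z),"top",np.median(z[:,2]),z[:,:2].mean(0).round(4),(z[:,:2].min(0)).round(3),z[:,:2].max(0).round(3))
    m=(w[...,2]>.168)&(w[...,2]<.181)&(np.hypot(w[...,0]-PIV[0],w[...,1]-PIV[1])<.145)&(w[...,1]<-.2)
    d=w[m][:,:2].mean(0)-PIV;print("keeper",np.arctan2(d[1],d[0])-.22)
    for t,h in(("tall_bottle_mid",.1125),("low_jar_mid",.035),("scoop_mid",.0165)):
        print(t,[(round(k["p"],2),onplane(f,k["centre"],h)[:2].round(3)) for k in finder.mark_of(t,c)[:2]])
E
```

```text
open t 37.52 p [0.5912 0.256  0.0411] q7 2.03 F [0.8 0.4 0.1] w 0.0855
False
away t 41.23 p [4.002e-01 4.000e-04 4.197e-01] q7 0.09 F [0.5 0.  1.5] w 0.0855
scene 224 top 0.06509944716961491 [0.5949 0.26  ] [0.568 0.236] [0.614 0.281]
keeper -1.2346726222507935
tall_bottle_mid [(0.7, array([ 0.496, -0.081])), (0.44, array([ 0.394, -0.468]))]
low_jar_mid [(0.9, array([ 0.558, -0.28 ]))]
scoop_mid [(0.49, array([0.515, 0.179]))]
top 135 top 0.06408379513674611 [0.5912 0.2549] [0.57  0.234] [0.613 0.276]
keeper -1.2962265864800433
tall_bottle_mid [(0.78, array([ 0.504, -0.079]))]
low_jar_mid [(0.68, array([ 0.571, -0.294]))]
scoop_mid [(0.73, array([0.521, 0.178]))]
```

View pics/z_scene.png

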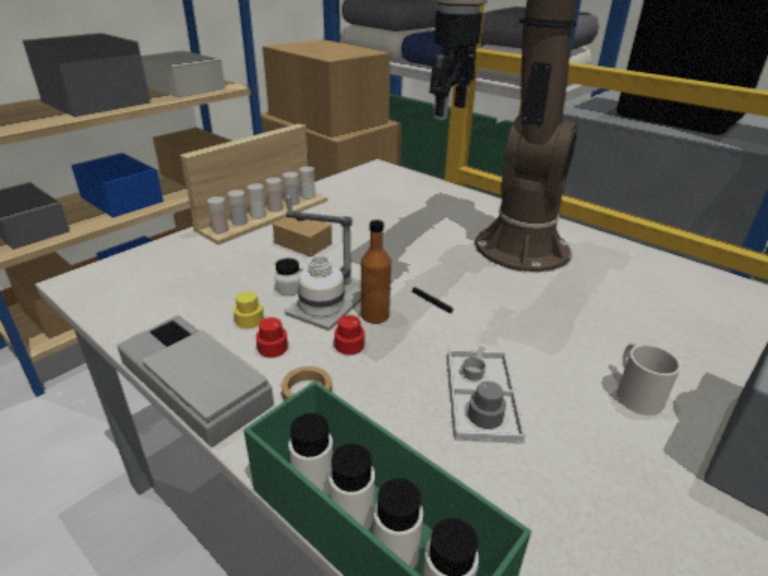

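The cap stands flat in the empty compartment at (487,405), with its top at 65 mm as it should be. The bar is aside and nothing else has moved, so I'm handing in.

```bash
python3 -c "
from h import *
ctrl.hand_in();st()"
```

```text
the job is handed in; nothing more can be done
the job is handed in; nothing more can be done
```

The canister is open and the cap stands flat, open side down, in the empty tray compartment. I handed the job in at about 41 s of the 72 s allowed.

- **Hold-down bar:** I pushed it by its pin to the jar side, away from the bottle. It ended at about -1.27 rad (the two cameras read -1.23 and -1.30), and it was still there at the last look.
- **Cap removal:** I unscrewed it counter-clockwise in two strokes, about 1.6 turns in all, following the thread's rise. It then lifted straight off with almost no resistance.
- **Placing:** I lowered the cap slowly until it touched the tray floor, at about 5 N, then released it.
- **Last checks:**
  - The cap's top was at 64–65 mm, as expected for it standing flat, and its centre was within about 5 mm of the compartment centre.
  - The bottle, jar and scoop read the same as at the start to within 1–2 cm, which is the spread of the finder; the other things looked unmoved in the picture.
  - The robot was well clear and touching nothing.

No check failed. The finder's first estimates of the compartment centre were up to 1 cm off the position I measured from the tray rims, so I used the rims.

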